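Restock the paper-roll tubes and cap them

TASK

Restock the two clear dispenser tubes with the paper rolls that stand on the desk: let the two slim rolls down into the slim tube, one on top of the other, and the fat roll into the wide tube, on top of the one already there. Then close each tube with the cap that belongs to it, seated right down on the rim, and leave the stapler, the note block and the tape dispenser where they are.

Things in the scene. Friction and masses are not known exactly. Their poses are not given: they have to be found in the camera images.
- slim_roll_a: One of two alike slim paper rolls (for a card terminal), 40 mm in diameter and 57 mm tall, standing upright on end on the desk at the start. Origin: centre of its underside; z is its axis, up. Its yaw does not matter. White paper, about 56 g.
- slim_roll_b: The other slim paper roll, 40 mm in diameter and 57 mm tall, standing upright on end on the desk at the start. Origin: centre of its underside; z is its axis, up. Its yaw does not matter. White paper, about 56 g.
- fat_roll: The fat paper roll (for a printing calculator), 57 mm in diameter and 57 mm tall, standing upright on end on the desk at the start. Origin: centre of its underside; z is its axis, up. Its yaw does not matter. White paper, about 125 g.
- slim_cap: Grey plastic cap for the slim tube, right way up on the desk: round flange 82 mm across, 9 to 13 mm above the origin; below it a plug tapering from 57 to 42 mm, 9 mm deep; on top a round knob 22 mm across, 13 to 39 mm above the origin, to hold it by. About 45 g. Origin: centre of its underside, z up. When home, the flange lies flat on the rim and the origin is 131 mm above the desk.
- wide_cap: Grey plastic cap for the wide tube, right way up on the desk: round flange 99 mm across, 9 to 13 mm above the origin; below it a plug tapering from 74 to 59 mm, 9 mm deep; on top a round knob 22 mm across, 13 to 39 mm above the origin, to hold it by. About 65 g. Origin: centre of its underside, z up. When home, the flange lies flat on the rim and the origin is 131 mm above the desk.
- slim_tube: The slimmer clear upright dispenser tube, fixed: black base plate 92 x 84 mm, bore 52 mm, wall 3 mm. Its top 16 mm is a grey collar flaring to 68 mm clear opening (74 mm outside); rim 140 mm above the desk. Rolls slide down to its floor 8 mm above the desk; two rolls reach 122 mm. Take-out window, narrower than a roll, low on the robot side. Empty at the start. Origin: tube axis at desk height, z up.
- wide_tube: The wider clear upright dispenser tube, fixed: black base plate 110 x 104 mm, bore 69 mm, wall 3 mm. Its top 16 mm is a grey collar flaring to 85 mm clear opening (91 mm outside); rim 140 mm above the desk. Rolls slide down to its floor 8 mm above the desk; two rolls reach 122 mm. Take-out window, narrower than a roll, low on the robot side. One fat roll already stands in it, top at 65 mm. Origin: tube axis at desk height, z up.
- stapler: Black stapler 140 x 38 mm, 57 mm tall, not to be disturbed. Origin: centre of its underside, x along its length.
- note_block: Block of sticky notes 76 x 76 mm, 40 mm tall, yellow, pink and blue layers, not to be disturbed. Origin: centre of its underside.
- tape_stand: Grey desk tape dispenser 150 x 60 mm, 82 mm tall, with a roll of clear tape, not to be disturbed. Origin: centre of its underside, x along its length.
There are look-alikes about, which are no part of the job. What is shaped like the fat_roll but green or red is not meant.

How it is judged (in metres and radians):
At the end, for the whole second after the job is handed in: Both slim rolls stacked upright in the slim tube, the fat roll upright in the wide tube on the one already there (within 12 mm of the axis, 6 mm of full depth); each cap on its own tube within 9 mm of the axis, 5 mm of home height; tilts under 0.1 rad; all at rest (horizontal distance between each of slim_roll_a, slim_roll_b and slim_tube below 0.012 m and z of slim_roll_a in the frame of slim_tube between 0.003 and 0.071 m and angle between each of slim_roll_a, slim_roll_b, fat_roll, slim_cap, wide_cap's own z axis and vertical below 0.1 rad and linear speed of each of slim_roll_a, slim_roll_b, fat_roll, slim_cap, wide_cap below 0.02 m/s and z of slim_roll_b in the frame of slim_tube between 0.003 and 0.071 m and horizontal distance between fat_roll and wide_tube below 0.012 m and z of fat_roll in the frame of wide_tube between 0.059 and 0.071 m and horizontal distance between slim_cap and slim_tube below 0.009 m and z of slim_cap in the frame of slim_tube between 0.126 and 0.135 m and horizontal distance between wide_cap and wide_tube below 0.009 m and z of wide_cap in the frame of wide_tube between 0.126 and 0.135 m); the robot touches nothing.
It fails at once if the stapler is moved more than 20 mm or tipped (distance of stapler from where it was at the start of the episode above 0.02 m or angle between stapler's own z axis and vertical above 0.25 rad).
It fails at once if the note block is moved more than 20 mm or tipped (distance of note_block from where it was at the start of the episode above 0.02 m or angle between note_block's own z axis and vertical above 0.25 rad).
It fails at once if the tape dispenser is moved more than 20 mm or tipped (distance of tape_stand from where it was at the start of the episode above 0.02 m or angle between tape_stand's own z axis and vertical above 0.25 rad).
It also fails if it takes over 128 s, if anything falls off the work surface, if the arm or the gripper's body presses on something with over 40 N, if the wrist force passes 120 N, or if a joint passes its speed limit or range.

ROBOT

A 6-joint arm with a two-finger parallel gripper is mounted at the origin on the work surface. World frame = base frame: x ahead of the robot, y to its left, z up, the work surface at z = 0. Lengths are in m, angles in degrees, forces in N, time in s.
With the tool pointing down it reaches from about 0.25 to 0.725 m from the base axis. Payload 9.7 kg.
Tool frame: the origin (TCP) lies at the very end of the fingers, on their centre line; the grasp point (between the pads) lies 19 mm behind it; x points along the fingers, z is the direction in which the jaws open and shut, and the axes are right-handed (so a half turn about x gives the same grasp; the last joint's range is limited). The gripper opens to 85 mm and grips with 20 to 120 N. Pads are 22 mm wide; open, the fingers measure 114 mm over their backs; the gripper's body (76 mm by 85 mm) begins 54 mm behind the grasp point. The pads swing forward as they close: fully open they stand 13 mm farther back than shut.
Start: joints at [64.515, 4.979, 10.078, 95.1, 0, 90], TCP at [0.237, 0.496, 0.231] pointing down, gripper open.
Joint ranges: [-179.16, 179.16], [-48.56, 103.87], [-65.8, 70.77], [-126.05, 130.52], [-82.76, 87.17], [-180, 180]. Speed limits (degrees/s): [127.2, 127.2, 147.25, 180, 180, 180].

INTERFACE

Orientations are given as [roll, pitch, yaw] about the fixed x, y, z axes, in that order (R = Rz(yaw) Ry(pitch) Rx(roll)).
In Python, from station import robot gives the robot as it stands. The module is installed in compiled form; this text tells all that it offers.
- The arm moves only by the tool move_arm, never from a script. Its argument "deltas" is a list that holds one entry, the list of rows, each a list of 7 numbers: the shift along the tool's x, y, z in m, then the turn, a rotation vector about the tool's x, y, z in degrees, then the opening, from 0 (shut) to 1 (fully open). A call has exactly 10 rows; each row is the pose to reach, as a shift and turn from the pose commanded when the call began, along the tool's axes at that moment; what a row does not reach only later rows make up. A row lasts 1/12 s, in which the tool goes at most 41.7 mm and 7.16 degrees, less where a joint would pass 70% of its speed; a pose out of reach is approached as far as the arm can. A call with a gripper value outside its range is refused whole. The fingers move at their own pace and stop on an object; "grip_force" is the grip in N (left out, the last holds). Time passes only in rows, so rows that repeat a pose let the fingers close, or fill a call up. It gives the time, the measured TCP pose, the force and the opening at its end, in the units of the state.
- robot.state(): the state, without advancing time (a new reading comes with each control period).
- robot.grab_frame(name): name is "side" or "top" or "wrist"; returns the picture (480x640x3 uint8, blue, green, red); there is no depth.
- robot.calibration(name): a dict with "camera_matrix" (3x3 intrinsics, pixels), "D" ([k1, k2, p1, p2, k3] as OpenCV has them; the pictures are not rectified), "position" and "rotation" of the camera in the world; the wrist camera has in their place "T_tool_cam" (4x4, takes a point from camera to tool coordinates, whose origin is the TCP and whose axes are the tool frame's). Camera axes: x right, y up, looking along -z (the intrinsics and any distortion apply to the point x, -y, -z); pixel columns grow to the right and rows downward; lengths in m; the calibration is good to about 2 mm. A picture is of the moment at which its call begins: read the wrist's pose just before it. calibration takes no time and is no camera call.
- robot.finish_job(): hands the job in, once; it reports no verdict.
The state is a dict: "t": time; "joint_pos": joint angles; "qvel": joint speeds; "effort": joint torques, N m; "ee_pos": TCP position; "ee_rot": TCP orientation; "wrist_force": force on the tool from outside, world axes, zero at the start; "moment": the same for the moment, N m; "gripper_width": finger opening in m.
Only numpy, scipy, OpenCV 4.12 (cv2) and the standard library are available. Lean on these libraries where they do the work, as an engineer would, in place of code of your own. Each camera call takes 0.05 s, during which the arm holds its last target. There are 200 camera calls.

## Working session

There is one attempt and no reset: what is moved stays moved. The work goes in short steps, Python scripts to look and compute and a tool call to move; the robot and the scene stay as the last step left them, time stands still between calls to the robot, and variables do not carry over. Pictures are saved under pics/ and viewed, about 12 in all and at most 16, crops included, and the job is handed in when it is done.

Besides the shell and the picture viewer there is one more tool, called in YAML: its name, and indented under it one key for each argument. move_arm: Moves the arm, as the interface text tells. Its arguments: {"type":"object","properties":{"deltas":{"type":"array","items":{"type":"array","items":{"type":"array","items":{"type":"number"}}}},"grip_force":{"type":"number"}},"required":["deltas"]}

```bash
mkdir -p pics; python3 - <<'E'
from station import robot
import cv2
print(robot.state())
for n in("top","side"):
    cv2.imwrite(f"pics/{n}0.png",robot.grab_frame(n)); print(n,robot.calibration(n))
print(robot.calibration("wrist"))
E
```

```text
{'t': 0.0, 'joint_pos': array([6.45160956e+01, 5.01184864e+00, 1.00339567e+01, 9.50996771e+01,
       5.77756609e-04, 9.00007955e+01]), 'qvel': array([-0.02863606,  0.04455642, -0.09472357, -0.00779076, -0.12301405,
       -0.08240366]), 'effort': array([ 4.12483321e-03, -5.20397401e+01,  4.64795494e+01,  1.66510121e-02,
        2.16655280e-04, -1.48830929e-05]), 'ee_pos': array([0.23653905, 0.49627985, 0.23057144]), 'ee_rot': array([ 179.57404808,   89.92242881, -115.91065213]), 'wrist_force': array([0.25976615, 0.28411625, 0.18216995]), 'moment': array([ 0.02037263, -0.04208265,  0.01389223]), 'gripper_width': 0.08534473355897193}
top {'camera_matrix': array([[440.16894295,   0.        , 317.48869439],
       [  0.        , 440.16894295, 247.24298802],
       [  0.        ,   0.        ,   1.        ]]), 'D': array([-0.05587219,  0.        ,  0.        ,  0.        ,  0.        ]), 'position': array([0.39030702, 0.00242111, 0.90872504]), 'rotation': array([ 11.4237963 ,   0.30536278, -85.12634554])}
side {'camera_matrix': array([[510.80689552,   0.        , 316.7096921 ],
       [ 
[... 199 characters left out ...]
, -0.69814183,  0.76045867]), 'rotation': array([ 47.22397315,   0.39539092, -25.63885162])}
{'camera_matrix': array([[405.57564497,   0.        , 322.51525035],
       [  0.        , 405.57564497, 241.99338032],
       [  0.        ,   0.        ,   1.        ]]), 'D': array([-0.06682864,  0.        ,  0.        ,  0.        ,  0.        ]), 'T_tool_cam': array([[-2.75583996e-04,  3.18536121e-01, -9.47910683e-01,
        -1.41734254e-01],
       [-1.58360259e-04,  9.47910694e-01,  3.18536171e-01,
         8.18533020e-02],
       [ 9.99999949e-01,  2.37894852e-04, -2.10785554e-04,
        -6.01397752e-04],
       [ 0.00000000e+00,  0.00000000e+00,  0.00000000e+00,
         1.00000000e+00]])}
```

View pics/top0.png

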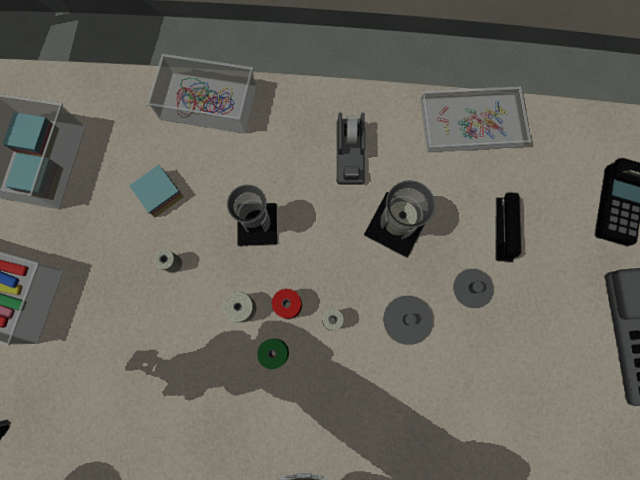

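View pics/side0.png

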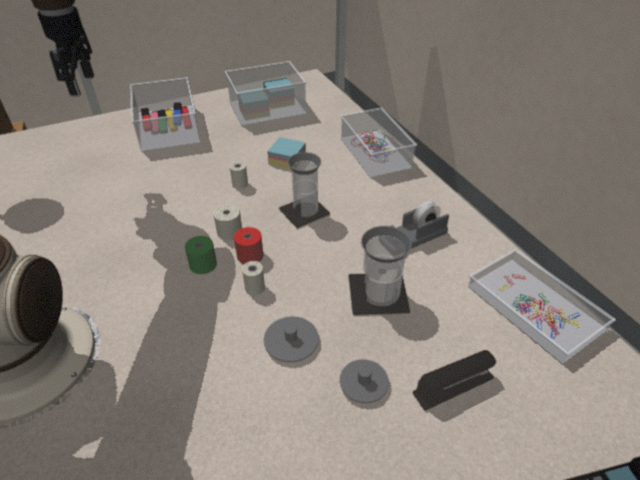

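Candidates in the top view:
- **Slim rolls:** white slim rolls at (166,260) and (333,320).
- **Fat roll:** white at (239,307). The red (287,303) and green (273,353) look-alikes are not meant.
- **Caps:** wide at (409,319), slim at (473,288).
- **Tubes:** slim tube rim at (247,205), wide tube rim at (408,205).
- **Keep clear:** stapler (509,227), note block (157,190), tape stand (351,150).

Next is a close crop to check these.

```bash
cat > h.py <<'E'
from station import robot
import cv2, numpy as np
from scipy.spatial.transform import Rotation as Rn
def eul(a): return Rn.from_euler('xyz',a,degrees=True).as_matrix()
def cam(n,st=None):
    c=robot.calibration(n)
    if 'position' in c: return c,np.array(c['position']),eul(c['rotation'])
    T=np.array(c['T_tool_cam']); R=eul(st['ee_rot'])
    return c,st['ee_pos']+R@T[:3,3],R@T[:3,:3]
def ray(n,uv,st=None):
    c,p,R=cam(n,st)
    q=cv2.undistortPoints(np.array(uv,float).reshape(-1,1,2),c['camera_matrix'],c['D']).reshape(-1,2)
    return p,(R@np.c_[q[:,0],-q[:,1],-np.ones(len(q))].T).T
def plane(n,uv,z,st=None):
    p,d=ray(n,uv,st); return p+d*((z-p[2])/d[:,2])[:,None]
def proj(n,P,st=None):
    c,p,R=cam(n,st); q=(np.array(P,float).reshape(-1,3)-p)@R
    q=q*[1,-1,-1]
    return cv2.projectPoints(q,np.zeros(3),np.zeros(3),c['camera_matrix'],c['D'])[0].reshape(-1,2)
E
python3 - <<'E'
from h import *
im=cv2.imread('pics/top0.png')
W=[(239,307),(166,260),(333,320),(409,319),(473,288),(247,205),(408,207),(287,325)]
t=[]
for u,v in W:
    r=33
    t.append(cv2.resize(im[v-r:v+r,u-r:u+r],(198,198),interpolation=cv2.INTER_CUBIC))
cv2.imwrite('pics/crop1.png',np.vstack([np.hstack(t[:4]),np.hstack(t[4:])]))
print([ (u-33,v-33) for u,v in W])
E
```

```text
[(206, 274), (133, 227), (300, 287), (376, 286), (440, 255), (214, 172), (375, 174), (254, 292)]
```

View pics/crop1.png

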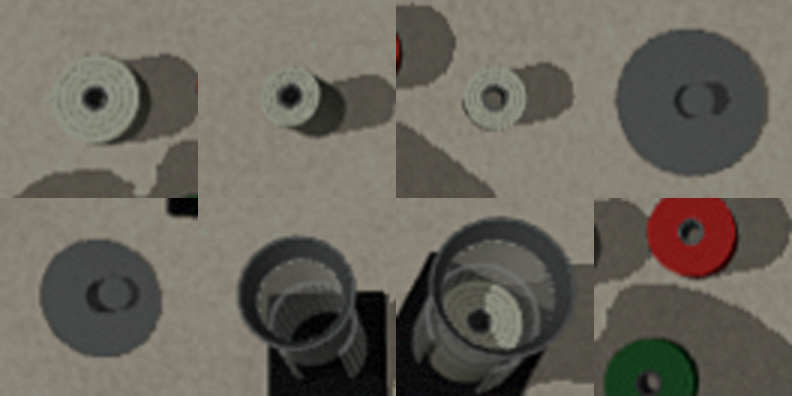

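```bash
python3 - <<'E'
from h import *
im=cv2.imread('pics/top0.png').astype(int); B,G,R=im[...,0],im[...,1],im[...,2]
def comp(m,u,v,r):
    w=np.zeros(m.shape,np.uint8); w[v-r:v+r,u-r:u+r]=255*m[v-r:v+r,u-r:u+r]
    w=cv2.morphologyEx(w,cv2.MORPH_OPEN,np.ones((3,3)))
    cs=cv2.findContours(w,cv2.RETR_EXTERNAL,cv2.CHAIN_APPROX_NONE)[0]
    return max(cs,key=cv2.contourArea)
print(im[307,229],im[307,215],im[330,400],im[205,232],im[60+174,360])
def circ(c,z):
    P=plane('top',c.reshape(-1,2),z)[:,:2].astype(np.float32)
    (x,y),r=cv2.minEnclosingCircle(P); e=cv2.fitEllipse(P*1000)
    return np.round([e[0][0],e[0][1],e[1][0],e[1][1],x*1e3,y*1e3,2e3*r],1)
roll=(G-R>2)&(G>120)
for n,u,v,r in(('fat',239,307,25),('slimA',166,260,18),('slimB',333,320,18)): print(n,circ(comp(roll,u,v,r),.057))
g=im.max(2)
for n,u,v,r in(('wcap',409,319,33),('scap',473,288,28)): print(n,circ(comp((g<100),u,v,r),.011))
print('tubes',plane('top',[(247,204.2),(410.7,202.7)],.14))
# heads of tubes from side: rims
print('side rims',plane('side',[(304.5,163),(386,246)],.14), 'knob tops',plane('side',[(291,331),(365,374)],.039),plane('top',[(373+(698-594)/3+3-3,286+100/3)],.039))
s=robot.state(); print(eul(s['ee_rot']))
print('tape/stapler/note', plane('top',[(351,185),(509,192),(497,227),(182,193),(132,187),(157,214),(157,166)],.04)[:,:2])
E
```

```text
[121 137 134] [117 129 135] [74 76 72] [29 30 28] [120 133 138]
fat [444.8 178.9   6.7   7.2 444.6 178.6   8.3]Traceback (most recent call last):
  File "<stdin>", line 14, in <module>
  File "<stdin>", line 7, in comp
ValueError: max() iterable argument is empty
```

```bash
python3 - <<'E'
from h import *
im=cv2.imread('pics/top0.png'); im=cv2.GaussianBlur(im,(3,3),0).astype(int); B,G,R=im[...,0],im[...,1],im[...,2]
def comp(m,u,v,r):
    w=np.zeros(m.shape,np.uint8); w[v-r:v+r,u-r:u+r]=255*m[v-r:v+r,u-r:u+r]
    w=cv2.morphologyEx(w,cv2.MORPH_CLOSE,np.ones((3,3)))
    cs=cv2.findContours(w,cv2.RETR_EXTERNAL,cv2.CHAIN_APPROX_NONE)[0]
    return max(cs,key=cv2.contourArea)
def circ(c,z):
    P=plane('top',c.reshape(-1,2),z)[:,:2].astype(np.float32)
    (x,y),r=cv2.minEnclosingCircle(P); e=cv2.fitEllipse(P*1000)
    return np.round([e[0][0],e[0][1],e[1][0],e[1][1],x*1e3,y*1e3,2e3*r],1)
roll=(G-R>-2)&(G>85)
for n,u,v,r in(('fat',239,307,25),('slimA',166,260,18),('slimB',333,320,18)): print(n,circ(comp(roll,u,v,r),.057))
g=im.max(2)
for n,u,v,r in(('wcap',409,319,33),('scap',473,288,28)): print(n,circ(comp((g<100),u,v,r),.011))
print('tubes',plane('top',[(247,204.2),(410.7,202.7)],.14))
print('hand rolls',plane('top',[(238.5,307),(165,259.5),(332.7,320)],.057))
print('side rims',plane('side',[(304.5,163),(386,246)],.14), 'knob tops',plane('side',[(291,331),(365,374)],.039),plane('top',[(411.5,319.3),(479,287)],.039))
s=robot.state(); print(eul(s['ee_rot']))
print('tape/stapler/note', plane('top',[(351,185),(509,192),(497,227),(182,193),(132,187),(157,214),(157,166)],.04)[:,:2])
E
```

```text
fat [432.1 166.2  55.2  56.6 432.5 167.6  60. ]
slimA [512.7 323.9  38.   38.4 512.3 323.7  40.8]
slimB [424.  -19.4  38.4  39.7 423.6 -19.5  41.6]
wcap [ 437.7 -172.7   96.3  100.8  437.9 -172.8  102.7]
scap [ 512.8 -303.3   79.5   82.6  513.2 -303.3   84.4]
tubes [[ 0.61371691  0.15454893  0.14      ]
 [ 0.64150904 -0.14255064  0.14      ]]
hand rolls [[ 0.43147718  0.16337961  0.057     ]
 [ 0.51140312  0.32037125  0.057     ]
 [ 0.42236927 -0.01949347  0.057     ]]
side rims [[ 0.61690836  0.14851372  0.14      ]
 [ 0.63784957 -0.15275243  0.14      ]] knob tops [[ 0.43860078 -0.17795141  0.039     ]
 [ 0.51223626 -0.31013715  0.039     ]] [[ 0.43712246 -0.17356952  0.039     ]
 [ 0.51151663 -0.30544229  0.039     ]]
[[-5.30418225e-04 -9.02701655e-01  4.30266709e-01]
 [-1.10650660e-03  4.30267036e-01  9.02700977e-01]
 [-9.99999247e-01  2.71609572e-06 -1.22706682e-03]]
tape/stapler/note [[ 0.7019417  -0.03614802]
 [ 0.71547365 -0.36614831]
 [ 0.63779363 -0.34074845]
 [ 0.65595065  0.31280736]
 [ 0.6607463   0.4210695 ]
 [ 0.60681099  0.35821004]
 [ 0.71114203  0.37538685]]
```

move_arm:
  deltas:
    - [[-0.02,-0.36,-0.11,64.515,0,0,1],[-0.02,-0.36,-0.11,64.515,0,0,1],[-0.02,-0.36,-0.11,64.515,0,0,1],[-0.02,-0.36,-0.11,64.515,0,0,1],[-0.02,-0.36,-0.11,64.515,0,0,1],[-0.02,-0.36,-0.11,64.515,0,0,1],[-0.02,-0.36,-0.11,64.515,0,0,1],[-0.02,-0.36,-0.11,64.515,0,0,1],[-0.02,-0.36,-0.11,64.515,0,0,1],[-0.02,-0.36,-0.11,64.515,0,0,1]]

```text
t: 0.93
ee_pos: [0.5181, 0.2378, 0.2504]
ee_rot: [-80.4, 89.9, -81.1]
wrist_force: [0.7, 1.0, 0.7]
gripper_width: 0.0852
```

```bash
python3 - <<'E'
from h import *
s=robot.state(); print(s['t'],s['ee_pos'],s['joint_pos']); print(eul(s['ee_rot']).round(4))
E
```

```text
0.9333 [0.5181344  0.23776903 0.25043488] [ 2.46947867e+01  8.31258148e+00  1.58732833e+01  9.75860248e+01
 -8.93269050e-02  1.15422031e+02]
[[ 2.000e-04  1.270e-02  9.999e-01]
 [-1.600e-03  9.999e-01 -1.270e-02]
 [-1.000e+00 -1.600e-03  3.000e-04]]
```

move_arm:
  deltas:
    - [[-0.01,-0.087,0.098,0,0,0,1],[-0.01,-0.087,0.098,0,0,0,1],[-0.01,-0.087,0.098,0,0,0,1],[-0.01,-0.087,0.098,0,0,0,1],[-0.01,-0.087,0.098,0,0,0,1],[-0.01,-0.087,0.098,0,0,0,1],[-0.01,-0.087,0.098,0,0,0,1],[-0.01,-0.087,0.098,0,0,0,1],[-0.01,-0.087,0.098,0,0,0,1],[-0.01,-0.087,0.098,0,0,0,1]]

```text
t: 1.77
ee_pos: [0.6117, 0.1561, 0.2617]
ee_rot: [16.6, 90.0, 16.7]
wrist_force: [0.3, 0.2, -0.2]
gripper_width: 0.0854
```

```bash
cat > snap.py <<'E'
from h import *
import sys,json
n=sys.argv[1]; cm=sys.argv[2] if len(sys.argv)>2 else 'wrist'
s=robot.state(); im=robot.grab_frame(cm); cv2.imwrite(f'pics/{n}.png',im)
json.dump({k:list(map(float,s[k])) for k in('ee_pos','ee_rot')},open(f'pics/{n}.json','w'))
print(s['t'],s['ee_pos'].round(4),s['joint_pos'].round(1),s['gripper_width']); print(eul(s['ee_rot']).round(4))
E
python3 snap.py w1
```

```text
1.7667 [0.6117 0.1561 0.2617] [ 14.3  17.7  28.3 100.6   0.  104.2] 0.0853721724635513
[[ 5.0e-04 -1.4e-03  1.0e+00]
 [ 2.0e-04  1.0e+00  1.4e-03]
 [-1.0e+00  2.0e-04  5.0e-04]]
```

View pics/w1.png

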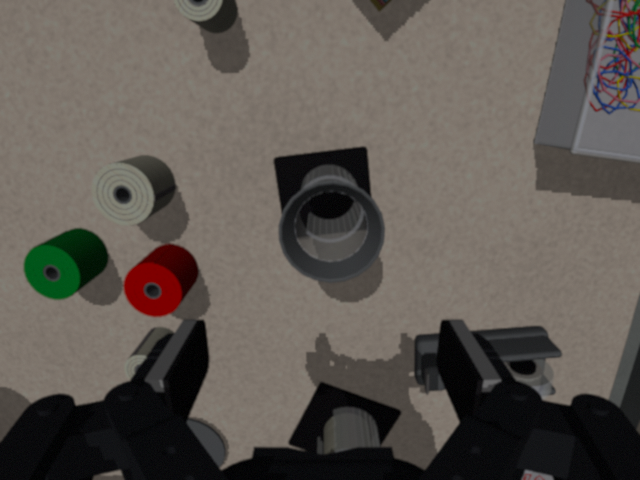

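The slim tube rim fills columns 279–384 and rows 177–280. The fat, slim, red and green rolls show on the left. I'll compute positions and look at the wide tube next.

```bash
python3 - <<'E'
from h import *; import json
s=json.load(open('pics/w1.json')); s={k:np.array(v) for k,v in s.items()}
print(plane('wrist',[(331.5,228.5),(279,228),(384,228),(331.5,177),(331.5,280)],.14,s).round(4))
print('fat',plane('wrist',[(122.5,194)],.057,s),'base left edge',plane('wrist',[(275,158),(367,148)],.006,s))
print(proj('wrist',[(.6137,.1545,.14)],s))
E
```

```text
[[0.6177 0.1587 0.14  ]
 [0.5821 0.1591 0.14  ]
 [0.6533 0.1591 0.14  ]
 [0.6174 0.1937 0.14  ]
 [0.618  0.1207 0.14  ]]
fat [[0.43536861 0.16569759 0.057     ]] base left edge [[0.56558847 0.19002409 0.006     ]
 [0.65451306 0.19966982 0.006     ]]
[[325.62274629 234.4403178 ]]
```

move_arm:
  deltas:
    - [[0,-0.297,0.027,0,0,0,1],[0,-0.297,0.027,0,0,0,1],[0,-0.297,0.027,0,0,0,1],[0,-0.297,0.027,0,0,0,1],[0,-0.297,0.027,0,0,0,1],[0,-0.297,0.027,0,0,0,1],[0,-0.297,0.027,0,0,0,1],[0,-0.297,0.027,0,0,0,1],[0,-0.297,0.027,0,0,0,1],[0,-0.297,0.027,0,0,0,1]]

```text
t: 2.65
ee_pos: [0.6392, -0.1415, 0.2612]
ee_rot: [112.8, 90.0, 112.8]
wrist_force: [0.7, 0.2, 0.5]
gripper_width: 0.0854
```

```bash
python3 snap.py w2
```

```text
2.65 [ 0.6392 -0.1415  0.2612] [-12.5  21.5  33.1 101.6   0.   77.6] 0.08542012113479448
[[-2.e-04  8.e-04  1.e+00]
 [ 5.e-04  1.e+00 -8.e-04]
 [-1.e+00  5.e-04 -2.e-04]]
```

View pics/w2.png

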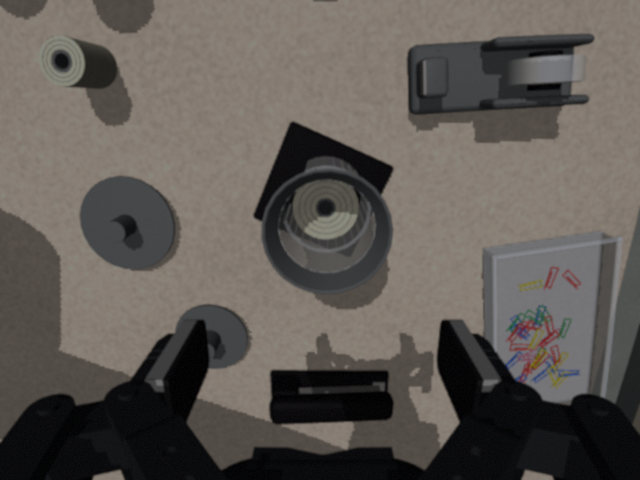

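The wide tube rim is centred near (327,229). The stapler is at (330,397), slim roll B's top at (62,61), the wide cap at (128,223) and the slim cap at (214,336).

```bash
python3 - <<'E'
from h import *; import json
s=json.load(open('pics/w2.json')); s={k:np.array(v) for k,v in s.items()}
print(plane('wrist',[(327,229),(262,228),(392,228),(327,166),(327,292)],.14,s).round(4))
print('inner roll',plane('wrist',[(325.5,209)],.065,s))
print('slimB',plane('wrist',[(62,61)],.057,s),'wcap',plane('wrist',[(128,223)],.012,s),'scap',plane('wrist',[(214,336)],.012,s))
print('base',plane('wrist',[(292,123),(391,170),(256,217)],.005,s))
E
```

```text
[[ 0.6421 -0.1391  0.14  ]
 [ 0.5981 -0.1383  0.14  ]
 [ 0.6861 -0.1384  0.14  ]
 [ 0.642  -0.0967  0.14  ]
 [ 0.6422 -0.186   0.14  ]]
inner roll [[ 0.64159465 -0.14369354  0.065     ]]
slimB [[ 0.42703985 -0.02051535  0.057     ]] wcap [[ 0.44124093 -0.17065524  0.012     ]] scap [[ 0.51819659 -0.30138751  0.012     ]]
base [[ 0.61020679 -0.07462897  0.005     ]
 [ 0.70623347 -0.11919205  0.005     ]
 [ 0.57146284 -0.16672442  0.005     ]]
```

move_arm:
  deltas:
    - [[0.15,0.1215,-0.214,0,0,0,1],[0.15,0.1215,-0.214,0,0,0,1],[0.15,0.1215,-0.214,0,0,0,1],[0.15,0.1215,-0.214,0,0,0,1],[0.15,0.1215,-0.214,0,0,0,1],[0.15,0.1215,-0.214,0,0,0,1],[0.15,0.1215,-0.214,0,0,0,1],[0.15,0.1215,-0.214,0,0,0,1],[0.15,0.1215,-0.214,0,0,0,1],[0.15,0.1215,-0.214,0,0,0,1]]
  grip_force: 40

```text
t: 3.53
ee_pos: [0.426, -0.0192, 0.1125]
ee_rot: [-3.4, 89.8, -3.3]
wrist_force: [0.1, -0.7, 1.2]
gripper_width: 0.0854
```

```bash
python3 snap.py w3
```

```text
3.5333 [ 0.426  -0.0192  0.1125] [ -2.6 -12.9 -20.   82.8  -0.   87.3] 0.08542217057268185
[[ 2.7e-03 -2.5e-03  1.0e+00]
 [-2.0e-04  1.0e+00  2.5e-03]
 [-1.0e+00 -2.0e-04  2.7e-03]]
```

View pics/w3.png

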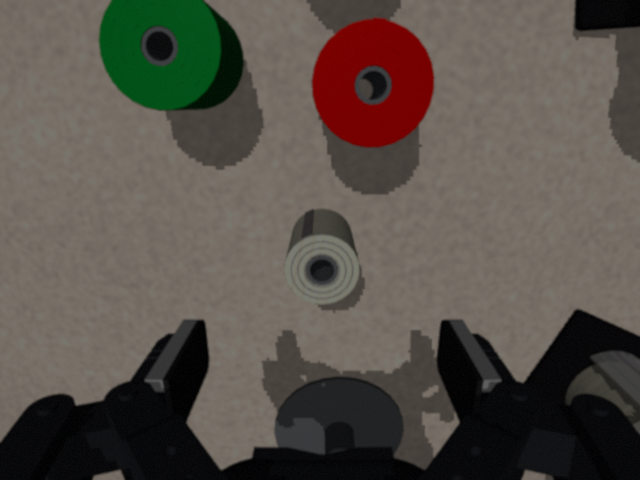

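Slim roll B's top is centred at (322,270), between the fingers.

```bash
python3 - <<'E'
from h import *; import json
s=json.load(open('pics/w3.json')); s={k:np.array(v) for k,v in s.items()}
print(plane('wrist',[(322,270)],.057,s).round(4))
E
```

```text
[[ 0.4257 -0.0196  0.057 ]]
```

move_arm:
  deltas:
    - [[0.03,0,0,0,0,0,1],[0.06,0,0,0,0,0,1],[0.086,0,0,0,0,0,1],[0.086,0,0,0,0,0,1],[0.086,0,0,0,0,0,0.5],[0.086,0,0,0,0,0,0.3],[0.086,0,0,0,0,0,0.2],[0.086,0,0,0,0,0,0],[0.086,0,0,0,0,0,0],[0.086,0,0,0,0,0,0]]

```text
t: 4.42
ee_pos: [0.4266, -0.0203, 0.0273]
ee_rot: [-4.0, 89.8, -4.0]
wrist_force: [0.4, -0.9, 6.0]
gripper_width: 0.039
```

move_arm:
  deltas:
    - [[0.0,0,0,0,0,0,0],[-0.04,0,0,0,0,0,0],[-0.08,0,0,0,0,0,0],[-0.12,0,0,0,0,0,0],[-0.155,0.02,0.02,0,0,0,0],[-0.175,0.045,0.048,0,0,0,0],[-0.175,0.072,0.077,0,0,0,0],[-0.175,0.1,0.106,0,0,0,0],[-0.175,0.125,0.134,0,0,0,0],[-0.175,0.145,0.155,0,0,0,0]]

```text
t: 5.25
ee_pos: [0.5823, 0.127, 0.2009]
ee_rot: [17.6, 89.9, 17.6]
wrist_force: [0.1, -0.1, -0.7]
gripper_width: 0.0387
```

move_arm:
  deltas:
    - [[0,0.02,0.02,0,0,0,0],[0,0.0315,0.034,0,0,0,0],[0,0.0315,0.034,0,0,0,0],[0,0.0315,0.034,0,0,0,0],[0,0.0315,0.034,0,0,0,0],[0,0.0315,0.034,0,0,0,0],[0,0.0315,0.034,0,0,0,0],[0,0.0315,0.034,0,0,0,0],[0,0.0315,0.034,0,0,0,0],[0,0.0315,0.034,0,0,0,0]]

```text
t: 6.08
ee_pos: [0.6142, 0.156, 0.2006]
ee_rot: [14.2, 90.0, 14.2]
wrist_force: [0.2, -0.2, -1.1]
gripper_width: 0.0389
```

```bash
python3 snap.py w4; python3 - <<'E'
from h import *
cv2.imwrite('pics/s4.png',robot.grab_frame('side'))
a=cv2.imread('pics/w4.png');b=cv2.imread('pics/s4.png')
b=cv2.resize(b[60:260,220:420],(480,480),interpolation=cv2.INTER_CUBIC)
cv2.imwrite('pics/m4.png',cv2.resize(np.hstack([a[:,160:480],b]),(800,480)))
E
```

```text
6.0833 [0.6142 0.156  0.2006] [ 14.3  16.3  19.7  93.4  -0.  104.3] 0.03887856118321009
[[ 4.e-04  3.e-04  1.e+00]
 [ 1.e-04  1.e+00 -3.e-04]
 [-1.e+00  1.e-04  4.e-04]]
```

View pics/m4.png

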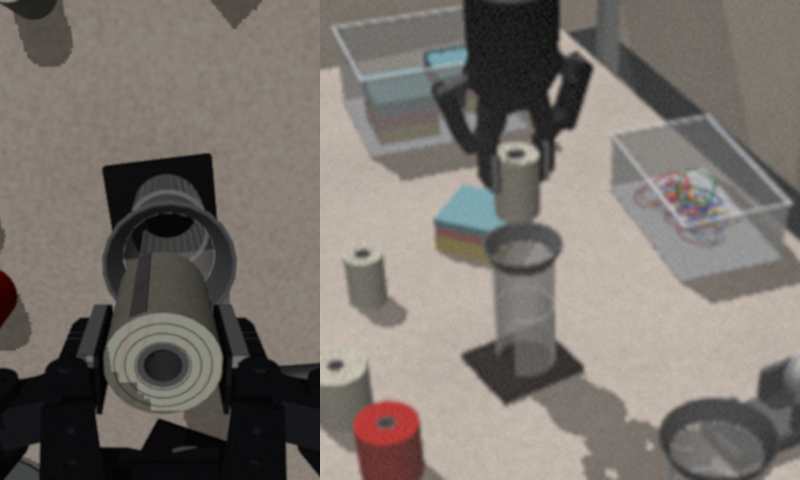

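The roll hangs upright over the slim tube. The rim is about 7 px right of the roll, so I'm shifting +3 mm in x before lowering.

move_arm:
  deltas:
    - [[0.0,0.001,0.003,0,0,0,0],[0.015,0.001,0.003,0,0,0,0],[0.03,0.001,0.003,0,0,0,0],[0.04,0.001,0.003,0,0,0,0],[0.05,0.001,0.003,0,0,0,0],[0.056,0.001,0.003,0,0,0,0],[0.06,0.001,0.003,0,0,0,0],[0.06,0.001,0.003,0,0,0,0],[0.06,0.001,0.003,0,0,0,0],[0.06,0.001,0.003,0,0,0,0]]

```text
t: 7.02
ee_pos: [0.6176, 0.1574, 0.1411]
ee_rot: [14.1, 89.9, 14.1]
wrist_force: [-0.2, -0.0, 0.5]
gripper_width: 0.0387
```

move_arm:
  deltas:
    - [[0,0,0,0,0,0,0.5],[0,0,0,0,0,0,0.6],[0,0,0,0,0,0,0.7],[0,0,0,0,0,0,0.8],[0,0,0,0,0,0,1],[-0.02,0,0,0,0,0,1],[-0.05,0,0,0,0,0,1],[-0.08,0,0,0,0,0,1],[-0.1,0,0,0,0,0,1],[-0.1,0,0,0,0,0,1]]

```text
t: 7.85
ee_pos: [0.6183, 0.1576, 0.2456]
ee_rot: [14.3, 89.6, 14.3]
wrist_force: [0.3, -0.3, 0.8]
gripper_width: 0.0852
```

```bash
python3 snap.py w5; python3 - <<'E'
from h import *
cv2.imwrite('pics/s5.png',robot.grab_frame('side'))
a=cv2.imread('pics/w5.png');b=cv2.imread('pics/s5.png')
b=cv2.resize(b[60:260,220:420],(480,480),interpolation=cv2.INTER_CUBIC)
cv2.imwrite('pics/m5.png',np.hstack([a[:,160:480],b]))
E
```

```text
7.85 [0.6183 0.1576 0.2456] [ 14.3  17.7  26.5  98.4   0.  104.3] 0.08518347710242653
[[ 0.0066 -0.      1.    ]
 [ 0.0017  1.      0.    ]
 [-1.      0.0017  0.0066]]
```

View pics/m5.png

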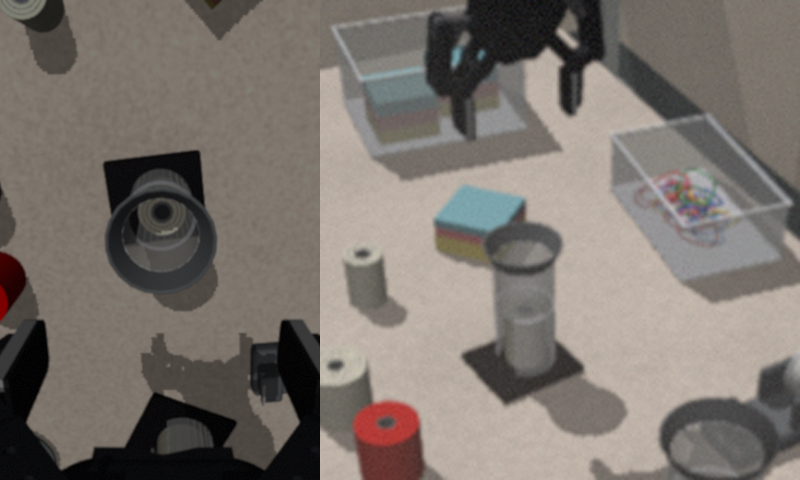

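move_arm:
  deltas:
    - [[0.02,0.034,-0.022,0,0,0,1],[0.04,0.066,-0.042,0,0,0,1],[0.066,0.1,-0.063,0,0,0,1],[0.09,0.13,-0.083,0,0,0,1],[0.11,0.15,-0.095,0,0,0,1],[0.13,0.164,-0.103,0,0,0,1],[0.13,0.164,-0.103,0,0,0,1],[0.13,0.164,-0.103,0,0,0,1],[0.13,0.164,-0.103,0,0,0,1],[0.13,0.164,-0.103,0,0,0,1]]

```text
t: 8.78
ee_pos: [0.5152, 0.3206, 0.1113]
ee_rot: [23.0, 89.9, 23.0]
wrist_force: [0.8, -0.0, 1.3]
gripper_width: 0.0853
```

```bash
cat > rolltop.py <<'E'
from h import *
import sys
# find the round roll-top nearest the image centre line; arg: top height
z=float(sys.argv[1]); s=robot.state(); im=robot.grab_frame('wrist')
b=cv2.GaussianBlur(im,(5,5),0).astype(int); m=((b[...,1]-b[...,2]>-2)&(b[...,1]>90)).astype(np.uint8)*255
m=cv2.morphologyEx(m,cv2.MORPH_CLOSE,np.ones((5,5)))
for c in cv2.findContours(m,cv2.RETR_EXTERNAL,cv2.CHAIN_APPROX_NONE)[0]:
    if cv2.contourArea(c)>1500:
        e=cv2.fitEllipse(c); print(np.round(e[0],1),np.round(e[1],1),plane('wrist',[e[0]],z,s).round(4))
print(s['ee_pos'].round(4))
E
python3 rolltop.py 0.057
```

```text
[321.8 263.3] [68.8 72.9] [[0.5148 0.3246 0.057 ]]
[586.2 159.6] [121.8 178. ] [[0.6452 0.3788 0.057 ]]
[0.5152 0.3206 0.1113]
```

move_arm:
  deltas:
    - [[0.03,0.003,0,0,0,0,1],[0.06,0.003,0,0,0,0,1],[0.086,0.003,0,0,0,0,1],[0.086,0.003,0,0,0,0,1],[0.086,0.003,0,0,0,0,0.5],[0.086,0.003,0,0,0,0,0.3],[0.086,0.003,0,0,0,0,0.2],[0.086,0.003,0,0,0,0,0],[0.086,0.003,0,0,0,0,0],[0.086,0.003,0,0,0,0,0]]

```text
t: 9.67
ee_pos: [0.5155, 0.3249, 0.0268]
ee_rot: [28.5, 89.8, 28.5]
wrist_force: [0.6, -1.3, 5.0]
gripper_width: 0.0393
```

move_arm:
  deltas:
    - [[0.0,0,0,0,0,0,0],[-0.04,0,0,0,0,0,0],[-0.08,0,0,0,0,0,0],[-0.12,0,0,0,0,0,0],[-0.155,-0.015,0.01,0,0,0,0],[-0.175,-0.035,0.022,0,0,0,0],[-0.175,-0.065,0.041,0,0,0,0],[-0.175,-0.095,0.059,0,0,0,0],[-0.175,-0.12,0.075,0,0,0,0],[-0.175,-0.142,0.088,0,0,0,0]]

```text
t: 10.5
ee_pos: [0.6034, 0.1805, 0.2007]
ee_rot: [10.4, 89.9, 10.3]
wrist_force: [0.3, -0.2, -0.1]
gripper_width: 0.0389
```

move_arm:
  deltas:
    - [[0,-0.015,0.009,0,0,0,0],[0,-0.024,0.015,0,0,0,0],[0,-0.025,0.015,0,0,0,0],[0,-0.025,0.015,0,0,0,0],[0,-0.025,0.015,0,0,0,0],[0,-0.025,0.015,0,0,0,0],[0,-0.025,0.015,0,0,0,0],[0,-0.025,0.015,0,0,0,0],[0,-0.025,0.015,0,0,0,0],[0,-0.025,0.015,0,0,0,0]]

```text
t: 11.33
ee_pos: [0.6172, 0.1576, 0.1994]
ee_rot: [15.9, 90.0, 16.0]
wrist_force: [-0.1, -0.1, -0.9]
gripper_width: 0.0391
```

```bash
python3 snap.py w6;python3 rolltop.py 0.225
```

```text
11.3333 [0.6172 0.1576 0.1994] [ 14.3  16.8  20.1  93.3   0.  104.3] 0.03913606679807902
[[ 1.e-04 -5.e-04  1.e+00]
 [ 0.e+00  1.e+00  5.e-04]
 [-1.e+00  0.e+00  1.e-04]]
[327.4 363.9] [ 84.4 106.6] [[0.6186 0.1564 0.225 ]]
[ 77.7 212. ] [63.8 76.1] [[0.543  0.2094 0.225 ]]
[606.4 103.1] [ 64.6 197.8] [[0.697  0.2412 0.225 ]]
[0.6172 0.1575 0.1993]
```

move_arm:
  deltas:
    - [[0.0,0,0,0,0,0,0],[0.015,0,0,0,0,0,0],[0.03,0,0,0,0,0,0],[0.04,0,0,0,0,0,0],[0.05,0,0,0,0,0,0],[0.056,0,0,0,0,0,0],[0.059,0,0,0,0,0,0],[0.059,0,0,0,0,0,0],[0.059,0,0,0,0,0,0],[0.059,0,0,0,0,0,0]]

```text
t: 12.27
ee_pos: [0.6176, 0.1574, 0.1411]
ee_rot: [14.0, 89.9, 14.0]
wrist_force: [-0.2, -0.6, -0.5]
gripper_width: 0.0392
```

move_arm:
  deltas:
    - [[0,0,0,0,0,0,0.5],[0,0,0,0,0,0,0.6],[0,0,0,0,0,0,0.7],[0,0,0,0,0,0,0.8],[0,0,0,0,0,0,1],[-0.02,0,0,0,0,0,1],[-0.05,0,0,0,0,0,1],[-0.08,0,0,0,0,0,1],[-0.1,0,0,0,0,0,1],[-0.1,0,0,0,0,0,1]]

```text
t: 13.1
ee_pos: [0.6183, 0.1576, 0.2455]
ee_rot: [14.5, 89.6, 14.5]
wrist_force: [1.1, -0.4, -0.2]
gripper_width: 0.0853
```

```bash
python3 snap.py w7; python3 rolltop.py .057; python3 - <<'E'
from h import *
cv2.imwrite('pics/s7.png',robot.grab_frame('side'))
a=cv2.imread('pics/w7.png');b=cv2.imread('pics/s7.png')
b=cv2.resize(b[60:260,220:420],(480,480),interpolation=cv2.INTER_CUBIC)
cv2.imwrite('pics/m7.png',np.hstack([a[:,160:480],b]))
E
```

```text
13.1 [0.6183 0.1576 0.2455] [ 14.3  17.7  26.5  98.4   0.  104.3] 0.0852974696745906
[[ 0.0067 -0.      1.    ]
 [ 0.0017  1.      0.    ]
 [-1.      0.0017  0.0067]]
[320.9 234.3] [55.4 57.3] [[0.6174 0.136  0.057 ]]
[104.1 200.1] [57.6 67.6] [[0.4357 0.1664 0.057 ]]
[609.7 128.1] [ 58.6 107. ] [[0.8523 0.2263 0.057 ]]
[0.6181 0.1575 0.243 ]
```

View pics/m7.png

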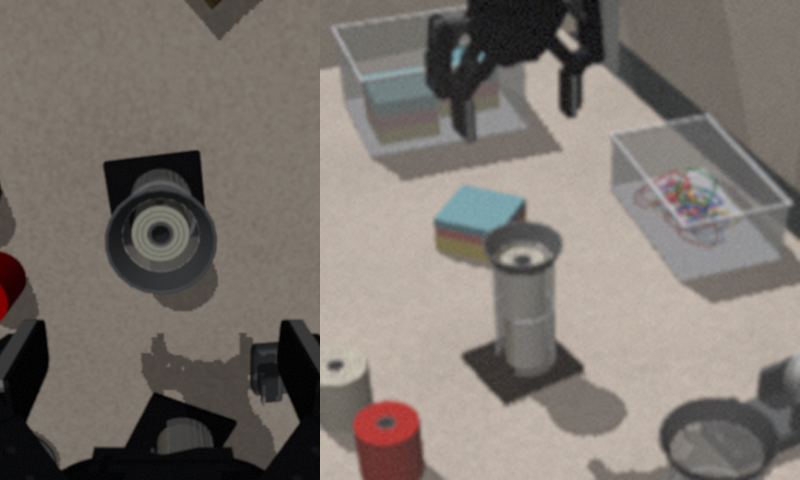

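Both slim rolls are stacked upright in the slim tube. Next is the fat white roll.

move_arm:
  deltas:
    - [[0.0,0.002,-0.036,0,0,0,1],[0.01,0.004,-0.073,0,0,0,1],[0.025,0.006,-0.11,0,0,0,1],[0.045,0.0085,-0.14,0,0,0,1],[0.07,0.0085,-0.165,0,0,0,1],[0.1,0.0085,-0.18,0,0,0,1],[0.12,0.0085,-0.182,0,0,0,1],[0.13,0.0085,-0.182,0,0,0,1],[0.13,0.0085,-0.182,0,0,0,1],[0.13,0.0085,-0.182,0,0,0,1]]

```text
t: 14.08
ee_pos: [0.4354, 0.1657, 0.1102]
ee_rot: [-155.5, 90.0, -155.5]
wrist_force: [-0.2, 0.5, 0.4]
gripper_width: 0.0853
```

```bash
python3 rolltop.py 0.057
```

```text
[320.4 267.3] [ 95.8 105.6] [[0.4341 0.1677 0.057 ]]
[0.4354 0.1657 0.1102]
```

move_arm:
  deltas:
    - [[0.03,0.001,-0.001,0,0,0,1],[0.06,0.001,-0.001,0,0,0,1],[0.088,0.001,-0.001,0,0,0,1],[0.088,0.001,-0.001,0,0,0,1],[0.088,0.001,-0.001,0,0,0,0.7],[0.088,0.001,-0.001,0,0,0,0.5],[0.088,0.001,-0.001,0,0,0,0.4],[0.088,0.001,-0.001,0,0,0,0.2],[0.088,0.001,-0.001,0,0,0,0.2],[0.088,0.001,-0.001,0,0,0,0.2]]
  grip_force: 50

```text
t: 14.97
ee_pos: [0.436, 0.1674, 0.0251]
ee_rot: [20.4, 89.7, 20.4]
wrist_force: [-0.7, -0.8, 7.1]
gripper_width: 0.0559
```

move_arm:
  deltas:
    - [[0,0,0,0,0,0,0.2],[-0.04,0,0,0,0,0,0.2],[-0.08,0,0,0,0,0,0.2],[-0.12,0,0,0,0,0,0.2],[-0.16,-0.013,0.009,0,0,0,0.2],[-0.18,-0.035,0.024,0,0,0,0.2],[-0.18,-0.065,0.044,0,0,0,0.2],[-0.18,-0.096,0.065,0,0,0,0.2],[-0.18,-0.127,0.086,0,0,0,0.2],[-0.18,-0.158,0.107,0,0,0,0.2]]

```text
t: 15.8
ee_pos: [0.5424, 0.0072, 0.2041]
ee_rot: [1.9, 89.8, 1.9]
wrist_force: [0.5, 0.8, -2.1]
gripper_width: 0.0561
```

move_arm:
  deltas:
    - [[0,-0.031,0.021,0,0,0,0.2],[0,-0.062,0.042,0,0,0,0.2],[0,-0.09,0.06,0,0,0,0.2],[0,-0.115,0.077,0,0,0,0.2],[0,-0.135,0.09,0,0,0,0.2],[0,-0.147,0.098,0,0,0,0.2],[0,-0.1505,0.1,0,0,0,0.2],[0,-0.1505,0.1,0,0,0,0.2],[0,-0.1505,0.1,0,0,0,0.2],[0,-0.1505,0.1,0,0,0,0.2]]

```text
t: 16.63
ee_pos: [0.641, -0.1408, 0.2031]
ee_rot: [1.0, 90.0, 1.1]
wrist_force: [0.5, 0.7, -1.3]
gripper_width: 0.056
```

```bash
python3 snap.py w8;python3 rolltop.py 0.233;  python3 - <<'E'
from h import *
cv2.imwrite('pics/s8.png',robot.grab_frame('side'))
a=cv2.imread('pics/w8.png');b=cv2.imread('pics/s8.png')
b=cv2.resize(b[130:330,290:490],(480,480),interpolation=cv2.INTER_CUBIC)
cv2.imwrite('pics/m8.png',np.hstack([a[:,160:480],b]))
E
```

```text
16.6333 [ 0.641  -0.1408  0.2031] [-12.4  19.7  24.2  94.5   0.   77.6] 0.05601402504387733
[[ 7.e-04 -8.e-04  1.e+00]
 [ 0.e+00  1.e+00  8.e-04]
 [-1.e+00  0.e+00  7.e-04]]
[322.7 356.2] [104.  163.8] [[ 0.6408 -0.1358  0.233 ]]
[577.4 323.3] [130.7 179.3] [[ 0.723  -0.1245  0.233 ]]
[591.5  63.5] [33.5 71.1] [[ 0.7117 -0.0471  0.233 ]]
[ 0.641  -0.1407  0.203 ]
```

View pics/m8.png

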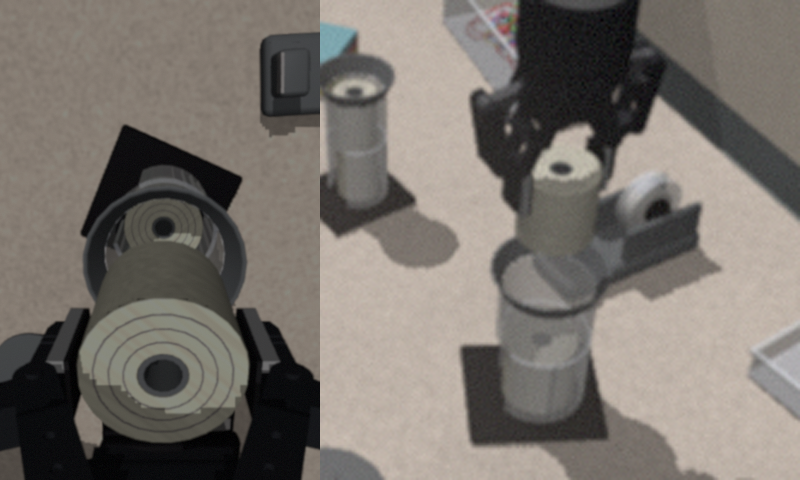

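The fat roll is upright over the wide tube and centred on it (163 px against rim 165 px).

move_arm:
  deltas:
    - [[0.0,-0.0005,0.001,0,0,0,0.2],[0.015,-0.0005,0.001,0,0,0,0.2],[0.03,-0.0005,0.001,0,0,0,0.2],[0.04,-0.0005,0.001,0,0,0,0.2],[0.05,-0.0005,0.001,0,0,0,0.2],[0.058,-0.0005,0.001,0,0,0,0.2],[0.062,-0.0005,0.001,0,0,0,0.2],[0.062,-0.0005,0.001,0,0,0,0.2],[0.062,-0.0005,0.001,0,0,0,0.2],[0.062,-0.0005,0.001,0,0,0,0.2]]

```text
t: 17.62
ee_pos: [0.6426, -0.1423, 0.1411]
ee_rot: [-13.7, 89.9, -13.7]
wrist_force: [-0.9, -0.3, -0.4]
gripper_width: 0.0553
```

move_arm:
  deltas:
    - [[0,0,0,0,0,0,0.75],[0,0,0,0,0,0,0.8],[0,0,0,0,0,0,0.9],[0,0,0,0,0,0,1],[0,0,0,0,0,0,1],[-0.02,0,0,0,0,0,1],[-0.05,0,0,0,0,0,1],[-0.08,0,0,0,0,0,1],[-0.1,0,0,0,0,0,1],[-0.1,0,0,0,0,0,1]]

```text
t: 18.45
ee_pos: [0.6433, -0.1425, 0.2457]
ee_rot: [-12.5, 89.6, -12.5]
wrist_force: [-0.1, -0.2, 0.4]
gripper_width: 0.0852
```

```bash
python3 snap.py w9; python3 rolltop.py .122; python3 - <<'E'
from h import *
cv2.imwrite('pics/s9.png',robot.grab_frame('side'))
a=cv2.imread('pics/w9.png');b=cv2.imread('pics/s9.png')
b=cv2.resize(b[130:330,290:490],(480,480),interpolation=cv2.INTER_CUBIC)
cv2.imwrite('pics/m9.png',np.hstack([a[:,60:380],b]))
E
```

```text
18.45 [ 0.6433 -0.1425  0.2457] [-12.5  21.   30.7  99.3  -0.   77.5] 0.08518539368549036
[[ 0.0068  0.      1.    ]
 [-0.0015  1.     -0.    ]
 [-1.     -0.0015  0.0068]]
[557. 303.] [132.4 167.6] [[ 0.8175 -0.1975  0.122 ]]
[318.6 233.5] [78.1 82. ] [[ 0.6409 -0.1433  0.122 ]]
[ 0.6431 -0.1424  0.2431]
```

View pics/m9.png

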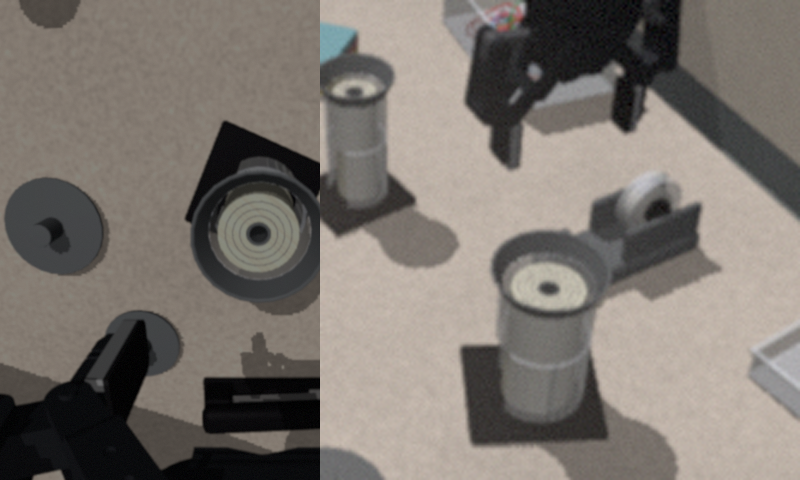

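The fat roll sits on the old one in the wide tube. Next is the wide cap.

move_arm:
  deltas:
    - [[0.0,-0.005,-0.036,0,0,0,1],[0.01,-0.01,-0.073,0,0,0,1],[0.025,-0.016,-0.11,0,0,0,1],[0.045,-0.022,-0.145,0,0,0,0.7],[0.07,-0.027,-0.175,0,0,0,0.7],[0.1,-0.029,-0.195,0,0,0,0.7],[0.12,-0.029,-0.203,0,0,0,0.7],[0.12,-0.029,-0.203,0,0,0,0.7],[0.12,-0.029,-0.203,0,0,0,0.7],[0.12,-0.029,-0.203,0,0,0,0.7]]

```text
t: 19.43
ee_pos: [0.4401, -0.1713, 0.1212]
ee_rot: [-16.8, 89.9, -16.8]
wrist_force: [-0.6, -0.4, 0.3]
gripper_width: 0.0602
```

```bash
python3 snap.py w10
```

```text
19.4333 [ 0.4401 -0.1713  0.1212] [-21.3  -6.5 -13.4  83.    0.   68.7] 0.06020650859842567
[[ 1.e-03 -2.e-04  1.e+00]
 [-3.e-04  1.e+00  2.e-04]
 [-1.e+00 -3.e-04  1.e-03]]
```

View pics/w10.png

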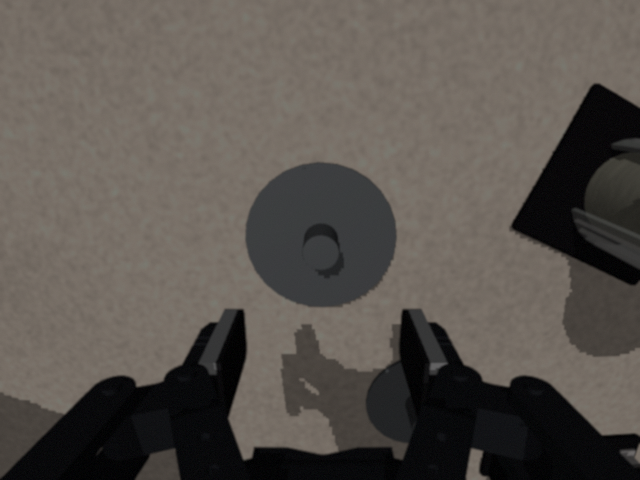

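The wide cap's knob is at (321,252), and its flange centre is at (321,234), centred between the fingers.

```bash
python3 - <<'E'
from h import *; import json
s=json.load(open('pics/w10.json')); s={k:np.array(v) for k,v in s.items()}
print(plane('wrist',[(321,252)],.039,s).round(4),plane('wrist',[(321,234)],.012,s).round(4))
E
```

```text
[[ 0.4391 -0.1713  0.039 ]] [[ 0.4391 -0.1687  0.012 ]]
```

move_arm:
  deltas:
    - [[0.035,0.001,-0.001,0,0,0,0.7],[0.065,0.001,-0.001,0,0,0,0.7],[0.09,0.001,-0.001,0,0,0,0.7],[0.1,0.001,-0.001,0,0,0,0.7],[0.102,0.001,-0.001,0,0,0,0.6],[0.102,0.001,-0.001,0,0,0,0.4],[0.102,0.001,-0.001,0,0,0,0.2],[0.102,0.001,-0.001,0,0,0,0],[0.102,0.001,-0.001,0,0,0,0],[0.102,0.001,-0.001,0,0,0,0]]

```text
t: 20.32
ee_pos: [0.4397, -0.1707, 0.0204]
ee_rot: [-18.1, 89.8, -18.1]
wrist_force: [0.1, 0.5, 6.2]
gripper_width: 0.0196
```

move_arm:
  deltas:
    - [[0,0,0,0,0,0,0],[0,0,0,0,0,0,0],[-0.04,0,0,0,0,0,0],[-0.08,0,0,0,0,0,0],[-0.12,0,0,0,0,0,0],[-0.15,0.002,0.015,0,0,0,0],[-0.17,0.006,0.04,0,0,0,0],[-0.17,0.011,0.07,0,0,0,0],[-0.17,0.015,0.1,0,0,0,0],[-0.17,0.019,0.13,0,0,0,0]]

```text
t: 21.15
ee_pos: [0.57, -0.1511, 0.1899]
ee_rot: [-16.1, 89.8, -16.2]
wrist_force: [0.5, -0.2, -0.3]
gripper_width: 0.0199
```

move_arm:
  deltas:
    - [[0,0.004,0.03,0,0,0,0],[0,0.007,0.055,0,0,0,0],[0,0.009,0.07,0,0,0,0],[0,0.009,0.074,0,0,0,0],[0,0.009,0.074,0,0,0,0],[0,0.009,0.074,0,0,0,0],[0,0.009,0.074,0,0,0,0],[0,0.009,0.074,0,0,0,0],[0,0.009,0.074,0,0,0,0],[0,0.009,0.074,0,0,0,0]]

```text
t: 21.98
ee_pos: [0.6419, -0.1424, 0.1888]
ee_rot: [-17.4, 90.0, -17.4]
wrist_force: [-0.2, 0.1, -0.5]
gripper_width: 0.02
```

```bash
python3 snap.py w11;  python3 - <<'E'
from h import *
cv2.imwrite('pics/s11.png',robot.grab_frame('side'))
a=cv2.imread('pics/w11.png');b=cv2.imread('pics/s11.png')
b=cv2.resize(b[130:330,290:490],(480,480),interpolation=cv2.INTER_CUBIC)
cv2.imwrite('pics/m11.png',np.hstack([a[:,160:480],b]))
E
```

```text
21.9833 [ 0.6419 -0.1424  0.1888] [-12.5  19.6  22.5  92.9  -0.   77.5] 0.01996259594761689
[[ 6.e-04  3.e-04  1.e+00]
 [-2.e-04  1.e+00 -3.e-04]
 [-1.e+00 -2.e-04  6.e-04]]
```

View pics/m11.png

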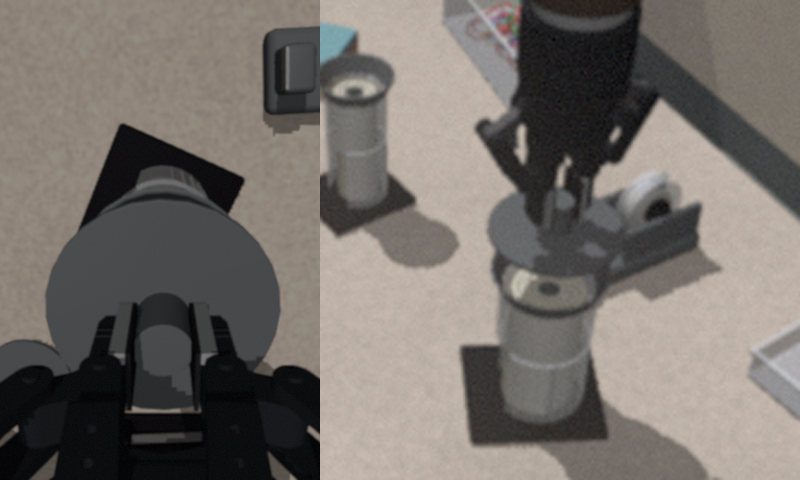

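The wide cap is held level over the wide tube. Lowering it now.

move_arm:
  deltas:
    - [[0.01,0,0,0,0,0,0],[0.018,0,0,0,0,0,0],[0.024,0,0,0,0,0,0],[0.029,0,0,0,0,0,0],[0.032,0,0,0,0,0,0],[0.034,0,0,0,0,0,0],[0.036,0,0,0,0,0,0],[0.0365,0,0,0,0,0,0],[0.0365,0,0,0,0,0,0],[0.0365,0,0,0,0,0,0]]

```text
t: 22.92
ee_pos: [0.6424, -0.1422, 0.1521]
ee_rot: [-11.9, 90.0, -11.9]
wrist_force: [-0.8, -0.1, -0.7]
gripper_width: 0.0203
```

move_arm:
  deltas:
    - [[0.0005,0,0,0,0,0,0],[0.001,0,0,0,0,0,0],[0.0015,0,0,0,0,0,0],[0.002,0,0,0,0,0,0],[0.002,0,0,0,0,0,0],[0.002,0,0,0,0,0,0],[0.002,0,0,0,0,0,0],[0.002,0,0,0,0,0,0],[0.002,0,0,0,0,0,0],[0.002,0,0,0,0,0,0]]

```text
t: 23.75
ee_pos: [0.6425, -0.1422, 0.1515]
ee_rot: [-12.7, 89.9, -12.7]
wrist_force: [-2.3, 0.6, 8.6]
gripper_width: 0.0201
```

The rim took 8.6 N at the home height, so the flange is on it. Releasing and checking.

move_arm:
  deltas:
    - [[0.0005,0,0,0,0,0,0.3],[0,0,0,0,0,0,0.4],[0,0,0,0,0,0,0.6],[0,0,0,0,0,0,0.7],[0,0,0,0,0,0,0.7],[-0.02,0,0,0,0,0,0.7],[-0.05,0,0,0,0,0,0.7],[-0.08,0,0,0,0,0,0.7],[-0.1,0,0,0,0,0,0.7],[-0.1,0,0,0,0,0,0.7]]

```text
t: 24.58
ee_pos: [0.6432, -0.1424, 0.2549]
ee_rot: [-12.5, 89.6, -12.5]
wrist_force: [-0.2, 0.3, 0.2]
gripper_width: 0.0603
```

```bash
python3 snap.py w12;  python3 - <<'E'
from h import *
cv2.imwrite('pics/s12.png',robot.grab_frame('side'))
a=cv2.imread('pics/w12.png');b=cv2.imread('pics/s12.png')
b=cv2.resize(b[180:430,290:490],(384,480),interpolation=cv2.INTER_CUBIC)
cv2.imwrite('pics/m12.png',np.hstack([a[:,60:460],b]))
E
```

```text
24.5833 [ 0.6432 -0.1424  0.2549] [-12.5  21.4  32.2 100.5  -0.   77.5] 0.06031438095670635
[[ 0.0065  0.      1.    ]
 [-0.0014  1.     -0.    ]
 [-1.     -0.0014  0.0065]]
```

View pics/m12.png

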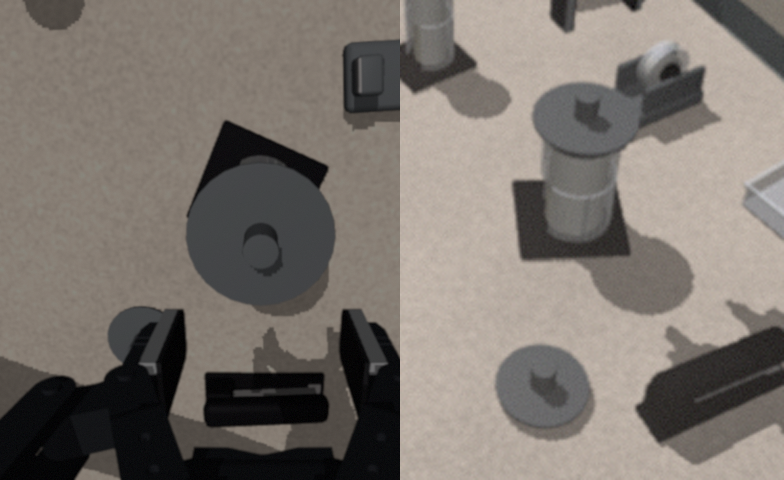

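The wide cap sits flat on its rim. Next is the slim cap, measured by mask at hover.

move_arm:
  deltas:
    - [[0.0,-0.025,-0.02,0,0,0,0.7],[0.0,-0.05,-0.04,0,0,0,0.7],[0.01,-0.075,-0.06,0,0,0,0.7],[0.03,-0.1,-0.08,0,0,0,0.7],[0.055,-0.125,-0.1,0,0,0,0.7],[0.085,-0.145,-0.115,0,0,0,0.7],[0.115,-0.158,-0.125,0,0,0,0.7],[0.13,-0.16,-0.1275,0,0,0,0.7],[0.13,-0.16,-0.1275,0,0,0,0.7],[0.13,-0.16,-0.1275,0,0,0,0.7]]

```text
t: 25.52
ee_pos: [0.5138, -0.3018, 0.1184]
ee_rot: [146.8, 89.8, 146.8]
wrist_force: [-0.2, -0.4, 1.0]
gripper_width: 0.0595
```

```bash
python3 snap.py w13; cat > cap.py <<'E'
from h import *; import json,sys
n,z=sys.argv[1],float(sys.argv[2])
s=json.load(open(f'pics/{n}.json')); s={k:np.array(v) for k,v in s.items()}
g=cv2.GaussianBlur(cv2.imread(f'pics/{n}.png'),(5,5),0).max(2)
for lo,hi in((25,90),(40,85)):
    m=((g>lo)&(g<hi)).astype(np.uint8)*255; m=cv2.morphologyEx(m,cv2.MORPH_OPEN,np.ones((7,7)))
    for c in cv2.findContours(m,cv2.RETR_EXTERNAL,cv2.CHAIN_APPROX_NONE)[0]:
        if cv2.contourArea(c)>4000:
            h=cv2.convexHull(c); e=cv2.fitEllipse(h); print(lo,cv2.boundingRect(c),np.round(e[0],1),np.round(e[1],1),plane('wrist',[e[0]],z,s).round(4))
E
python3 cap.py w13 .012; python3 cap.py w10 .012
```

```text
25.5167 [ 0.5138 -0.3018  0.1184] [-30.4  10.7   3.9  83.4   0.   59.6] 0.05954044050544577
[[-2.5e-03  6.0e-04  1.0e+00]
 [ 1.6e-03  1.0e+00 -6.0e-04]
 [-1.0e+00  1.6e-03 -2.5e-03]]
25 (0, 328, 101, 130) [-37.2 379.8] [123.2 358. ] [[ 0.2285 -0.4185  0.012 ]]
25 (282, 326, 136, 134) [348.8 393.2] [120.1 161.4] [[ 0.5329 -0.4223  0.012 ]]
25 (262, 180, 125, 121) [323.9 239.9] [120.9 125.9] [[ 0.5143 -0.3021  0.012 ]]
25 (487, 41, 147, 163) [557.  112.8] [151.  187.7] [[ 0.654  -0.2219  0.012 ]]
25 (493, 0, 147, 39) [567.7   2.5] [ 70.7 149.4] [[ 0.6517 -0.1613  0.012 ]]
40 (0, 328, 100, 130) [  4.9 390.9] [115.2 287.3] [[ 0.2633 -0.4271  0.012 ]]
40 (283, 327, 134, 132) [348.2 393.6] [117.1 160. ] [[ 0.5325 -0.4227  0.012 ]]
40 (262, 180, 125, 120) [323.9 239.9] [120.1 125.4] [[ 0.5143 -0.3021  0.012 ]]
40 (488, 44, 146, 160) [556.  113.3] [152.1 184.9] [[ 0.6534 -0.2222  0.012 ]]
25 (282, 325, 130, 135) [351.1 386.1] [133.8 175.4] [[ 0.4615 -0.288   0.012 ]]
25 (564, 257, 76, 99) [601.3 304.1] [ 87.1 114.3] [[ 0.6396 -0.2211  0.012 ]]
25 (246, 162, 150, 145) [321.  234.7] [145.1 151.2] [[ 0.4391 -0.1692  0.012 ]]
25 (574, 138, 66, 130) [666.9 195.7] [136.9 186.8] [[ 0.6689 -0.1419  0.012 ]]
40 (283, 325, 124, 134) [341.3 398.9] [ 94.3 167.3] [[ 0.4544 -0.2999  0.012 ]]
40 (564, 259, 76, 97) [601.7 304.9] [ 86.7 109.3] [[ 0.64   -0.2218  0.012 ]]
40 (246, 163, 150, 144) [320.9 234.7] [144.4 150.4] [[ 0.439  -0.1692  0.012 ]]
```

move_arm:
  deltas:
    - [[0.035,0,0,0,0,0,0.7],[0.065,0,0,0,0,0,0.7],[0.09,0,0,0,0,0,0.7],[0.1,0,0,0,0,0,0.7],[0.102,0,0,0,0,0,0.6],[0.102,0,0,0,0,0,0.4],[0.102,0,0,0,0,0,0.2],[0.102,0,0,0,0,0,0],[0.102,0,0,0,0,0,0],[0.102,0,0,0,0,0,0]]

```text
t: 26.4
ee_pos: [0.5162, -0.3028, 0.0203]
ee_rot: [-25.0, 89.8, -25.0]
wrist_force: [0.2, 0.9, 6.6]
gripper_width: 0.0202
```

move_arm:
  deltas:
    - [[0,0,0,0,0,0,0],[0,0,0,0,0,0,0],[-0.035,0,0,0,0,0,0],[-0.07,0,0,0,0,0,0],[-0.105,0,0,0,0,0,0],[-0.14,0,0,0,0,0,0],[-0.17,0.02,0,0,0,0,0],[-0.19,0.05,0,0,0,0,0],[-0.2,0.08,0,0,0,0,0],[-0.2,0.115,0,0,0,0,0]]

```text
t: 27.23
ee_pos: [0.5156, -0.1871, 0.222]
ee_rot: [-21.5, 89.7, -21.6]
wrist_force: [0.4, 0.3, -1.3]
gripper_width: 0.0199
```

move_arm:
  deltas:
    - [[0,0.035,0,0,0,0,0],[0,0.07,0,0,0,0,0],[0,0.105,0,0,0,0,0],[0,0.14,0.005,0,0,0,0],[0,0.172,0.015,0,0,0,0],[0,0.202,0.028,0,0,0,0],[0,0.232,0.042,0,0,0,0],[0,0.262,0.056,0,0,0,0],[0,0.29,0.07,0,0,0,0],[0,0.314,0.083,0,0,0,0]]

```text
t: 28.07
ee_pos: [0.5984, 0.1289, 0.2189]
ee_rot: [16.6, 89.9, 16.6]
wrist_force: [0.3, -0.1, 0.8]
gripper_width: 0.02
```

move_arm:
  deltas:
    - [[0,0.018,0.011,0,0,0,0],[0,0.027,0.018,0,0,0,0],[0,0.03,0.02,0,0,0,0],[0.01,0.03,0.02,0,0,0,0],[0.02,0.03,0.02,0,0,0,0],[0.03,0.03,0.02,0,0,0,0],[0.03,0.03,0.02,0,0,0,0],[0.03,0.03,0.02,0,0,0,0],[0.03,0.03,0.02,0,0,0,0],[0.03,0.03,0.02,0,0,0,0]]

```text
t: 28.9
ee_pos: [0.6179, 0.1565, 0.1885]
ee_rot: [11.6, 89.9, 11.5]
wrist_force: [-0.5, -0.2, -0.8]
gripper_width: 0.0198
```

```bash
python3 snap.py w14;  python3 - <<'E'
from h import *
cv2.imwrite('pics/s14.png',robot.grab_frame('side'))
a=cv2.imread('pics/w14.png');b=cv2.imread('pics/s14.png')
b=cv2.resize(b[60:260,220:420],(480,480),interpolation=cv2.INTER_CUBIC)
cv2.imwrite('pics/m14.png',np.hstack([a[:,160:480],b]))
E
```

```text
28.9 [0.6179 0.1565 0.1885] [ 14.2  16.6  18.7  92.1  -0.  104.2] 0.019758866800094175
[[ 1.e-03  4.e-04  1.e+00]
 [ 2.e-04  1.e+00 -4.e-04]
 [-1.e+00  2.e-04  1.e-03]]
```

View pics/m14.png

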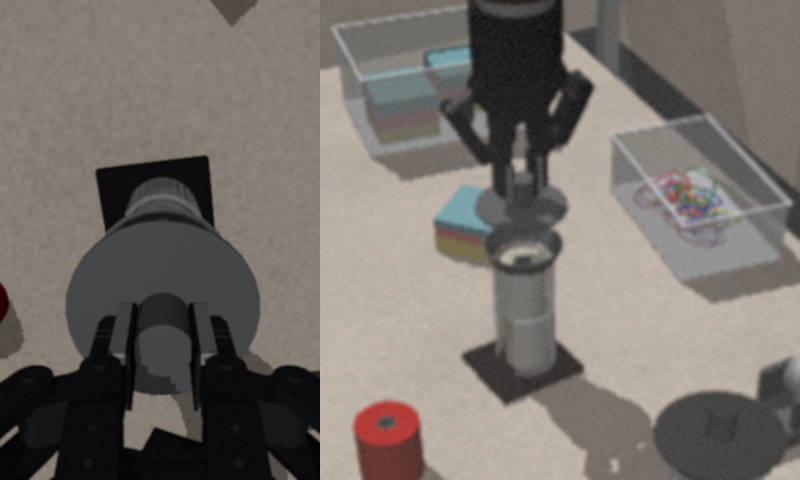

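The slim cap is level over the slim tube. Lowering it the same way.

move_arm:
  deltas:
    - [[0.01,0.0005,0,0,0,0,0],[0.018,0.0005,0,0,0,0,0],[0.024,0.0005,0,0,0,0,0],[0.029,0.0005,0,0,0,0,0],[0.032,0.0005,0,0,0,0,0],[0.034,0.0005,0,0,0,0,0],[0.036,0.0005,0,0,0,0,0],[0.0365,0.0005,0,0,0,0,0],[0.0365,0.0005,0,0,0,0,0],[0.0365,0.0005,0,0,0,0,0]]

```text
t: 29.83
ee_pos: [0.6179, 0.1573, 0.1515]
ee_rot: [7.0, 90.0, 7.0]
wrist_force: [0.5, 0.6, -0.8]
gripper_width: 0.0203
```

move_arm:
  deltas:
    - [[0.0005,0,0,0,0,0,0],[0.001,0,0,0,0,0,0],[0.0015,0,0,0,0,0,0],[0.002,0,0,0,0,0,0],[0.002,0,0,0,0,0,0],[0.002,0,0,0,0,0,0],[0.002,0,0,0,0,0,0],[0.002,0,0,0,0,0,0],[0.002,0,0,0,0,0,0],[0.002,0,0,0,0,0,0]]

```text
t: 30.67
ee_pos: [0.618, 0.1573, 0.1513]
ee_rot: [14.4, 89.9, 14.4]
wrist_force: [-3.0, -0.2, 10.7]
gripper_width: 0.0203
```

Contact at 10.7 N at home height. Releasing and backing off.

move_arm:
  deltas:
    - [[0.0005,0,0,0,0,0,0.3],[0,0,0,0,0,0,0.4],[0,0,0,0,0,0,0.6],[0,0,0,0,0,0,0.7],[0,0,0,0,0,0,0.7],[-0.02,0,0,0,0,0,0.7],[-0.05,0,0,0,0,0,0.7],[-0.08,0,0,0,0,0,0.7],[-0.1,0,0,0,0,0,0.7],[-0.1,0,0,0,0,0,0.7]]

```text
t: 31.5
ee_pos: [0.6188, 0.1575, 0.2543]
ee_rot: [14.4, 89.6, 14.4]
wrist_force: [0.0, 0.5, 1.1]
gripper_width: 0.0597
```

move_arm:
  deltas:
    - [[-0.01,0,-0.03,0,0,0,1],[-0.02,0,-0.06,0,0,0,1],[-0.02,0,-0.09,0,0,0,1],[-0.02,0,-0.12,0,0,0,1],[-0.02,0,-0.15,0,0,0,1],[-0.02,0,-0.18,0,0,0,1],[-0.02,0,-0.2,0,0,0,1],[-0.02,0,-0.2,0,0,0,1],[-0.02,0,-0.2,0,0,0,1],[-0.02,0,-0.2,0,0,0,1]]

```text
t: 32.33
ee_pos: [0.4183, 0.1574, 0.269]
ee_rot: [-3.0, 90.0, -3.0]
wrist_force: [1.4, -1.1, -0.2]
gripper_width: 0.0853
```

```bash
python3 snap.py s15 side; python3 snap.py t15 top; python3 - <<'E'
from h import *
a=cv2.imread('pics/s15.png');b=cv2.imread('pics/t15.png')
cv2.imwrite('pics/m15.png',np.hstack([cv2.resize(a[110:430,220:500],(420,480)),cv2.resize(b[120:340,130:304+174-130],(380,480))]))
o=cv2.imread('pics/top0.png')
d=cv2.absdiff(o,b).max(2)
for n,(u,v,r) in dict(stapler=(509,227,38),note=(157,190,28),tape=(351,150,38)).items(): print(n,(d[v-r:v+r,u-r:u+r]>40).sum())
# cap flange centres seen from the top at z=.144
g=cv2.GaussianBlur(b,(3,3),0).max(2)
for u,v in((247,204),(410,203)):
    w=np.zeros(g.shape,np.uint8);r=34; w[v-r:v+r,u-r:u+r]=((g>45)&(g<100))[v-r:v+r,u-r:u+r]*255
    w=cv2.morphologyEx(w,cv2.MORPH_OPEN,np.ones((5,5)))
    c=max(cv2.findContours(w,0,1)[0],key=cv2.contourArea); e=cv2.fitEllipse(cv2.convexHull(c)); print(e,plane('top',[e[0]],.143).round(4))
E
```

```text
32.3333 [0.4183 0.1574 0.269 ] [ 20.6  -8.    1.6  99.6  -0.  110.6] 0.08532163763271364
[[ 2.e-04 -2.e-04  1.e+00]
 [-0.e+00  1.e+00  2.e-04]
 [-1.e+00 -0.e+00  2.e-04]]
32.3833 [0.4184 0.1573 0.2688] [ 20.6  -8.    1.6  99.6  -0.  110.6] 0.08543587632543873
[[-3.e-04  2.e-04  1.e+00]
 [-1.e-04  1.e+00 -2.e-04]
 [-1.e+00 -1.e-04 -3.e-04]]
stapler 0
note 549
tape 0
((248.78094482421875, 205.95419311523438), (42.752197265625, 52.555545806884766), 135.16537475585938) [[0.6098 0.1503 0.143 ]]
((410.40411376953125, 209.07217407226562), (60.426509857177734, 62.515541076660156), 144.83169555664062) [[ 0.6285 -0.1419  0.143 ]]
```

View pics/m15.png

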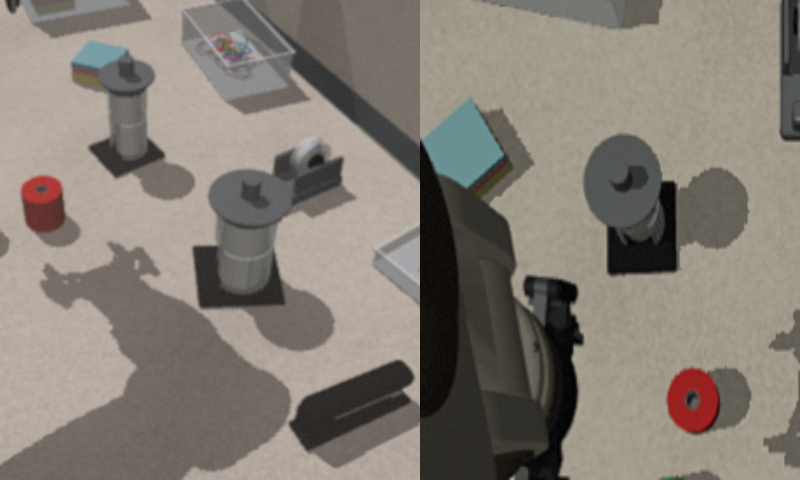

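Both caps sit flat and centred on their tubes. The note-block difference comes from the arm covering it in the top view, so I'll check it in the side view and then hand in.

```bash
python3 - <<'E'
from h import *
a,b=cv2.imread('pics/side0.png'),cv2.imread('pics/s15.png'); d=cv2.absdiff(a,b).max(2)
print('note side diff',(d[136:168,264:290]>40).sum())
s=robot.state(); print(s['t'],s['qvel'].round(2)); print(robot.finish_job())
E
```

```text
note side diff 2
32.4333 [-0.14  0.24  0.15  0.1  -0.01  0.02]
the job is handed in; nothing more can be done
None
```

The job is done and handed in at 32.4 s of the 128 s allowed. Both slim rolls are stacked in the slim tube, and the fat white roll is in the wide tube on the one already there. Each tube is closed with its own cap.

**Last checks**
- **Rolls:** pictures taken after each drop show all three upright and at full depth.
- **Caps:** each cap met its rim at about the home height, with 9–11 N of contact force. The last side picture shows both lying flat and centred on their tubes.
- **Stapler, tape dispenser and note block:** the pictures from before and after show no movement.

**Checks that disagreed**
- **Cap centres:** the automatic measurement from the last top picture came out up to about 13 mm off. Its outline also took in the tube walls, so I discounted it and judged the caps by eye and by the release positions.
- **Note block:** the arm partly covered it in the last top picture, so its top comparison showed a difference. I used the side view instead.
- **Tube positions:** the top and wrist cameras differed by up to about 4 mm, and I went by the wrist camera.

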